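# Dim the egg candler and hold its screw cap off

### The arm

A 6-joint arm with a two-finger parallel gripper is mounted at the origin on the work surface. World frame = base frame: x ahead of the robot, y to its left, z up, the work surface at z = 0. Lengths are in mm, angles in rad, forces in N, time in s.
With the tool pointing down it reaches from about 350 to 875 mm from the base axis. Payload 4.2 kg.
Tool frame: the origin (TCP) lies at the very end of the fingers, on their centre line; the grasp point (between the pads) lies 19 mm behind it (arm.tcp_to_grasp is the x of the grasp point in the tool frame, in mm); x points along the fingers, z is the direction in which the jaws open and shut, and the axes are right-handed (so a half turn about x gives the same grasp; the last joint's range is limited). The gripper opens to 85 mm and grips with 20 to 120 N. Pads are 22 mm wide; open, the fingers measure 114 mm over their backs; the gripper's body (76 mm by 85 mm) begins 54 mm behind the grasp point. The pads swing forward as they close: fully open they stand 13 mm farther back than shut.
Start: joints at [-0.91, 0.385, 0.008, 0, -1.194, -0.259], TCP at [244.435, -575.196, 231.312] pointing down, gripper open.
Joint ranges: [-3.14, 3.14], [-1.21, 2.06], [-1.07, 1.41], [-3.16, 2.05], [-2.99, -0.16], [-3.1, 3.1]. Speed limits (rad/s): [2.79, 2.79, 3.14, 3.14, 3.14, 3.14].

### API

Orientations are given as a unit quaternion [x, y, z, w].
In Python, from bench import status, get_image, job, arm gives the robot as it stands.
- The arm moves only by the tool apply_moves, never from a script. Its argument "targets" is text: rows parted by semicolons, each of 5 numbers parted by spaces: the shift along the tool's x, y, z in mm, then the turn about the tool's x in degrees, then the gripper's target within -1 to 1 (shut at 1, half-way at 0, fully open at -1). In form: dx dy dz spin hand; .... A call has 1 to 10 rows; each row is the pose to reach, as a shift and turn from the pose commanded when the call began, along the tool's axes at that moment; what a row does not reach only later rows make up. A row lasts 1/12 s, in which the tool goes at most 41.7 mm and 7.16 degrees, less where a joint would pass 70% of its speed; a pose out of reach is approached as far as the arm can. A call with a gripper value outside its range is refused whole. The fingers move at their own pace and stop on an object; the grip force is fixed at half the most. Time passes only in rows, so rows that repeat a pose let the fingers close. It gives the time, the measured TCP pose, the force and the opening at its end, in the units of the state.
- status.read_state(): the state, without advancing time (a new reading comes with each control period).
- get_image(name): name is "scene" or "side" or "wrist"; returns a dict with "img" (384x512x3 uint8, red, green, blue), "mtx" (3x3 intrinsics, pixels), "world_from_camera" (4x4, takes a point from camera to world coordinates). Camera axes: x right, y down, z forward; pixel columns grow to the right and rows downward; lengths in mm; the calibration is good to about 2 mm. A picture is of the moment at which its call begins. There is no depth.
- job.job_done(): hands the job in, once; it reports no verdict.
The state is a dict: "clock": time; "joints": joint angles; "joint_vel": joint speeds; "joint_efforts": joint torques, N m; "position": TCP position; "ee_rot": TCP orientation; "contact_force": force on the tool from outside, world axes, zero at the start; "wrist_torque": the same for the moment, N m; "gripper_width": finger opening in mm.
Only numpy, scipy, OpenCV 4.12 (cv2) and the standard library are available. Lean on these libraries where they do the work, as an engineer would, in place of code of your own. Each camera call takes 0.05 s, during which the arm holds its last target.

### The job

The egg candler's lamp window needs a wipe: first turn the dimmer dial back, counterclockwise, all the way to its zero stop. Then unscrew the round black cap from the neck of the lamp box (nobody remembers whether its thread is right- or left-handed, so try one way and, if it stops, the other) and lift it straight off. Finish while holding the cap in the gripper, still and upright, about 10 cm straight above its neck, without letting go; do not disturb the eggs or the bottle nearby.

Things in the scene. Friction and masses are not known exactly. Their poses are not given: they have to be found in the camera images.
- dial (a joint): angle of the dimmer dial, rad: 0 at its hard zero stop, growing clockwise seen from above, other stop at 3.6; starts between 1.0 and 2.4. Turn it counterclockwise to reach 0. Light friction (0.04 N m); stays where it is left
- dial_grip (a point): on the dial's upright axis, near the top of its grip bar. Dial: black disc 44 mm across, its top 23 mm below this point, carrying an upright bar 42 mm long, 14 mm wide, its top 7 mm above this point. The point turns with the dial: the bar lies along its x, the white line on the bar points along its -x. Below the dial an aluminium disc, 68 mm across, 6 mm high, on the dimmer's top
- dimmer: grey dimmer box, 110 (x) x 100 (y) x 50 mm high, fixed on the table beside the lamp box (either side); origin at the centre of its underside. The dial is in the middle of its top; with the dial at zero its white line points along the box's -x, at the longer black tick
- cap_center (a point): centre (half-way up) of the cap's skirt. Loose round black ribbed plastic cap on the neck of the lamp box: 52 mm across, skirt 34 mm high (17 mm below to 17 mm above this point), rubber ring 34 mm across and 5 mm high on top, 50 to 85 g. z is up along the cap's axis; a small grey mark on its top rim lies along its -x and shows how far it has turned
- seat (a point): fixed point of the lamp box: where the centre of the cap lies when it is on the neck. 99 mm above the table and 29 mm above the lamp box's deck; the cap's lower rim is 12 mm above that deck
- candler: grey lamp box of the egg candler, fixed on the table, origin on its underside straight below the neck. Its low deck reaches from 60 mm before to 75 mm behind the neck axis (x) and 70 mm to each side (y), 70 mm high; behind it (x from 75 to 145 mm, same width) a closed housing 125 mm high
- half_tray: bystander: small pulp tray of six white eggs, 96 x 144 x 66 mm high; stands on the table on the other side of the lamp box from the dimmer, at about the same distance from the robot
- egg_cup: bystander: white egg cup with a brown egg in it, 44 mm across, 86 mm high
- bottle: bystander: clear bottle with a red top, 62 mm across, 190 mm high
- cap: the same cap, origin at the centre of its lower rim, 17 mm below cap_center. A short hidden thread holds it, right- or left-handed by chance (right-handed loosens counterclockwise from above). Tightening, it stops hard within 0.25 rad. Loosening, it turns easily without rising, lifts straight off when turned 1.05 to 1.3 rad from its start, and stops hard at about 1.4 rad
Not all that is in view belongs to the job. There is more than one size of the cap; the job needs the smaller.

How it is judged:
By the outcome, as a careful person would: the job done as asked, in the order asked, and still so for the second after the job is handed in, while the arm keeps its last pose, push and grip.
It also fails if it takes over 64 s, if anything falls off the work surface, if the arm or the gripper's body presses on something with over 40 N, if the wrist force passes 120 N, or if a joint passes its speed limit or range.

## Working session

There is one attempt and no reset: what is moved stays moved. The work goes in short steps, Python scripts to look and compute and a tool call to move; the robot and the scene stay as the last step left them, time stands still between calls to the robot, and variables do not carry over. Pictures are saved under pics/ and viewed, and the job is handed in when it is done.

Besides the shell and the picture viewer there is one more tool, called after "Request:" as name(argument=value, ...), one argument or row to a line, values as JSON. apply_moves: Moves the arm, as the interface text tells. Its arguments: {"type":"object","properties":{"targets":{"type":"string"}},"required":["targets"]}

```bash
ls; mkdir -p pics; python3 - <<'E'
from bench import status,get_image
import cv2
s=status.read_state()
print(s)
for n in ["scene","side","wrist"]:
    d=get_image(n); cv2.imwrite(f"pics/{n}0.png",d["img"][:,:,::-1]); print(n,d["mtx"].tolist(),d["world_from_camera"].round(4).tolist())
E
```

```text
pics
{'clock': 0.0, 'joints': array([-9.10393101e-01,  3.85586092e-01,  6.65330428e-03, -4.93183839e-04,
       -1.19400798e+00, -2.58627931e-01]), 'joint_vel': array([ 0.00048722, -0.00090182, -0.00013921,  0.00011153, -0.00044877,
       -0.00111377]), 'joint_efforts': array([ 9.16740973e-04, -3.92284155e+01,  1.88398057e+01,  4.18612316e+00,
       -4.66149111e-03,  9.91766370e-06]), 'position': array([ 244.21917777, -574.68863085,  230.21537262]), 'ee_rot': array([-0.58901229,  0.38983247,  0.59034506,  0.39062499]), 'contact_force': array([ 1.08085742,  0.28500268, -0.43841246]), 'wrist_torque': array([-0.03277775,  0.02986669,  0.00137858]), 'gripper_width': 85.39776226741598}
scene [[432.0574753477051, 0.0, 258.0575573536593], [0.0, 432.0574753477051, 184.25222159654956], [0.0, 0.0, 1.0]] [[-0.1336, 0.7281, -0.6724, 1271.6674], [0.9909, 0.1108, -0.0769, 73.9651], [0.0185, -0.6765, -0.7362, 849.7258], [0.0, 0.0, 0.0, 1.0]]
side [[403.8031140087623, 0.0, 257.7361232874721], [0.0, 403.8031140087623, 191.558436729813], [0.0, 0.0, 1.0]] [[-0.9082, -0.2271, 0.3516, 251.0324], [-0.4178, 0.4412, -0.7942, 675.727], [0.0253, -0.8682, -0.4956, 508.3504], [0.0, 0.0, 0.0, 1.0]]
wrist [[313.6992350453214, 0.0, 256.03215212335294], [0.0, 313.6992350453214, 195.47738913916396], [0.0, 0.0, 1.0]] [[-0.3909, 0.871, 0.2975, 167.222], [0.9204, 0.369, 0.129, -608.3528], [0.0026, 0.3242, -0.946, 373.0865], [0.0, 0.0, 0.0, 1.0]]
```

View pics/scene0.png

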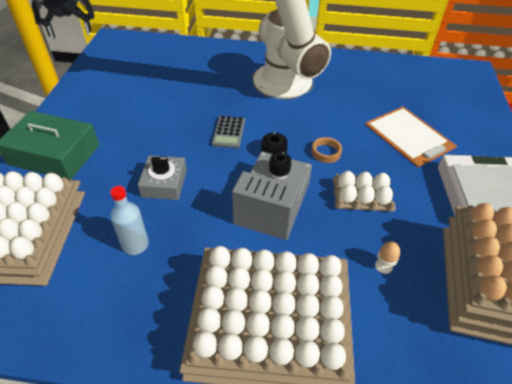

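View pics/side0.png

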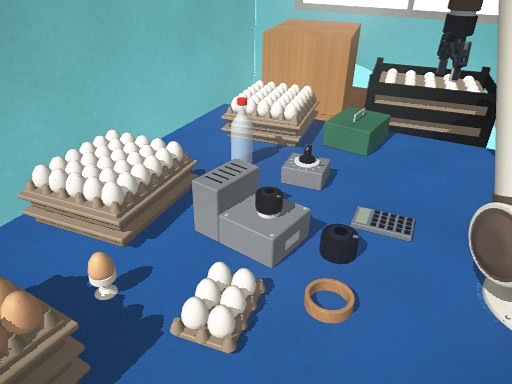

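View pics/wrist0.png

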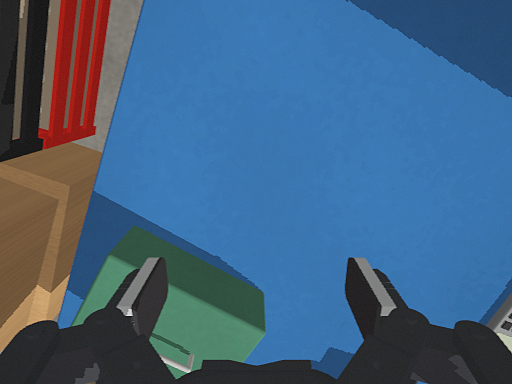

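```bash
cat > h.py <<'E'
import numpy as np,cv2
from bench import status,get_image
def ray(d,u,v):
    K=np.array(d["mtx"]);T=np.array(d["world_from_camera"])
    r=T[:3,:3]@np.linalg.solve(K,[u,v,1.]); return T[:3,3],r
def atz(d,u,v,z):
    o,r=ray(d,u,v); return o+r*(z-o[2])/r[2]
def proj(d,p):
    K=np.array(d["mtx"]);T=np.array(d["world_from_camera"])
    q=K@(T[:3,:3].T@(np.array(p,float)-T[:3,3])); return q[:2]/q[2]
def tri(l):
    A=np.zeros((3,3));b=np.zeros(3)
    for d,u,v in l:
        o,r=ray(d,u,v); r/=np.linalg.norm(r);P=np.eye(3)-np.outer(r,r);A+=P;b+=P@o
    return np.linalg.solve(A,b)
def crop(d,x0,y0,x1,y1,k,name):
    im=d["img"][y0:y1,x0:x1,::-1]; cv2.imwrite("pics/"+name,cv2.resize(im,None,fx=k,fy=k,interpolation=cv2.INTER_CUBIC))
E
python3 - <<'E'
from h import *
a=get_image("scene");b=get_image("side")
crop(a,120,120,320,240,4,"sc1.png")
crop(b,180,130,380,270,4,"sd1.png")
E
```

```text
(no output)
```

View pics/sc1.png

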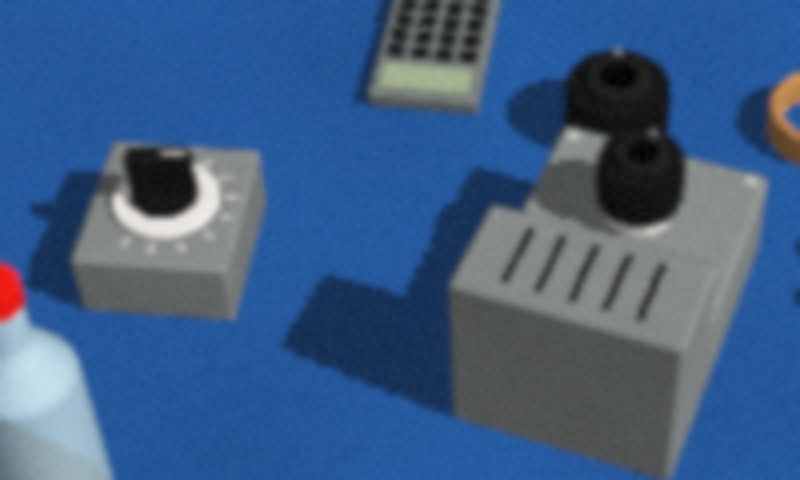

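View pics/sd1.png

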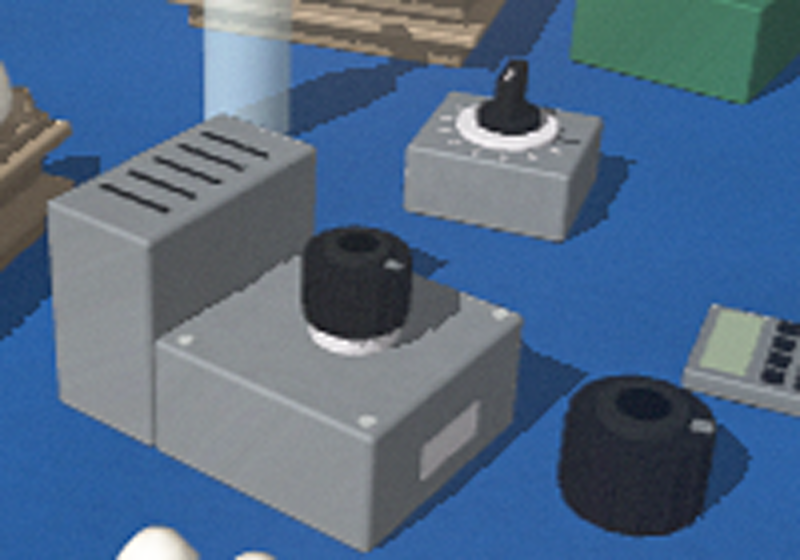

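```bash
cat >m.py <<'E'
from h import *
a=get_image("scene");b=get_image("side")
S=lambda x,y:(a,120+x/4,120+y/4); D=lambda x,y:(b,180+x/4,130+y/4)
print("cap tri",tri([S(645,150),D(357,243)]), atz(*S(645,150),121),atz(*D(357,243),121))
sc=[atz(*S(*p),50)for p in[(118,143),(262,152),(240,277),(74,262)]]
sd=[atz(*D(*p),50)for p in[(605,120),(567,180),(405,152),(450,90)]]
print("dimmer sc",np.round(sc),np.mean(sc,0));print("sd",np.round(sd),np.mean(sd,0))
print("alu", atz(*S(167,201),56),atz(*D(508,127),56))
print("bar top tri",tri([S(160,158),D(512,68)]))
cc=[(atz(*S(768,180),70)),(atz(*S(565,128),70))]
print("deck front corners",cc)
print("deck sd",[atz(*D(*p),70) for p in[(370,440),(520,322)]], [atz(*D(*p),125) for p in[(150,240),(50,205),(315,150),(218,112)]])
E
python3 m.py
```

```text
cap tri [508.05485492  41.28497752 119.95311508] [510.03848101  41.79629801 121.        ] [507.24719101  41.81068314 121.        ]
dimmer sc [[ 483. -309.   50.]
 [ 477. -212.   50.]
 [ 587. -199.   50.]
 [ 590. -303.   50.]] [ 534.14143499 -255.81724695   50.        ]
sd [[ 472. -304.   50.]
 [ 469. -207.   50.]
 [ 573. -197.   50.]
 [ 582. -301.   50.]] [ 524.10071043 -252.5289841    50.        ]
alu [ 535.62549002 -259.03077659   56.        ] [ 523.0161424 -251.0919182   56.       ]
bar top tri [ 528.80226403 -261.43693116   90.63237672]
deck front corners [array([472.27821671, 120.31979126,  70.        ]), array([444.0091026 , -14.61533209,  70.        ])]
deck sd [array([464.17619627, 121.89067201,  70.        ]), array([434.76449928,  -4.86578785,  70.        ])] [array([594.27833499,  91.2747605 , 125.        ]), array([655.76945514,  83.25556505, 125.        ]), array([564.48436603, -33.94005594, 125.        ]), array([632.46395036, -52.24700874, 125.        ])]
```

```bash
cat >> h.py <<'E'
from scipy.spatial.transform import Rotation as Ro
def st():
    s=status.read_state();R=Ro.from_quat(s["ee_rot"]).as_matrix()
    yaw=np.degrees(np.arctan2(R[1,2],R[0,2]))
    print("t",round(s["clock"],2),"pos",s["position"].round(1),"yaw_z",round(yaw,2),"xax",R[:,0].round(3),"F",s["contact_force"].round(1),"T",s["wrist_torque"].round(3),"w",round(s["gripper_width"],1),"j",s["joints"].round(3))
    return s,R
def shift(p):
    s,R=st(); print("tool shift",(R.T@(np.array(p)-s["position"])).round(1))
E
python3 - <<'E'
from h import *
shift([529,-256,230]); a=get_image("scene");b=get_image("side")
print("bottle",atz(a,119,192,190),atz(b,242,99,190),tri([(a,119,189),(b,242,98)]),"foot",atz(a,135,248,0))
E
```

```text
t 0.35 pos [ 244.4 -575.1  231.1] yaw_z 113.02 xax [-0.  0. -1.] F [0.2 0.3 0.3] T [ 0.02  -0.036 -0.028] w 85.2 j [-0.91   0.385  0.008 -0.    -1.194 -0.259]
tool shift [   1.1 -386.7  182.4]
bottle [ 732.61092302 -270.51832311  190.        ] [ 720.78737785 -264.76291643  190.        ] [ 724.9255023  -273.24001446  189.97484487] foot [ 739.47824217 -272.27928609    0.        ]
```

Request:
apply_moves(
  targets="0 -36 17 0 -1;0 -72 34 0 -1;0 -108 51 0 -1;0 -145 68 0 -1;0 -181 85 0 -1;0 -217 102 0 -1;0 -253 119 0 -1;0 -289 136 0 -1;0 -325 153 0 -1;0 -340 160 0 -1",
)

```text
clock: 1.28
position: [497.5, -291.8, 231.5]
ee_rot: [0.591, -0.389, -0.59, -0.389]
contact_force: [0.6, -1.2, 0.2]
gripper_width: 85.1
```

```bash
python3 - <<'E'
from h import *
shift([529,-256,230]); d=get_image("wrist"); cv2.imwrite("pics/w1.png",d["img"][:,:,::-1]); print(proj(d,[529,-256,90]))
E
```

```text
t 1.28 pos [ 497.5 -291.8  231.5] yaw_z 113.23 xax [ 0.001 -0.    -1.   ] F [ 0.6 -1.2  0.2] T [-0.013  0.04  -0.022] w 85.1 j [-0.25   0.302 -0.114 -0.    -1.153 -0.915]
tool shift [  1.5 -43.1  20.5]
[277.22107975 223.7236467 ]
```

View pics/w1.png

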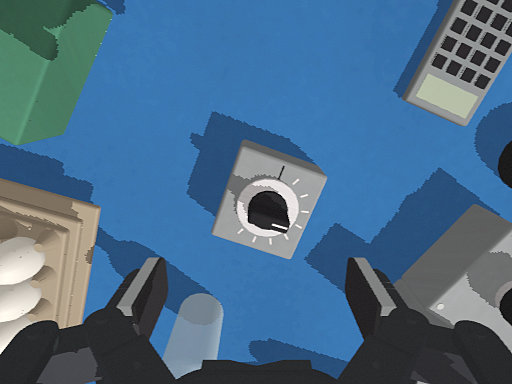

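```bash
python3 - <<'E'
from h import *
d=get_image("wrist"); crop(d,200,130,340,270,5,"w1c.png")
E
```

```text
(no output)
```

View pics/w1c.png

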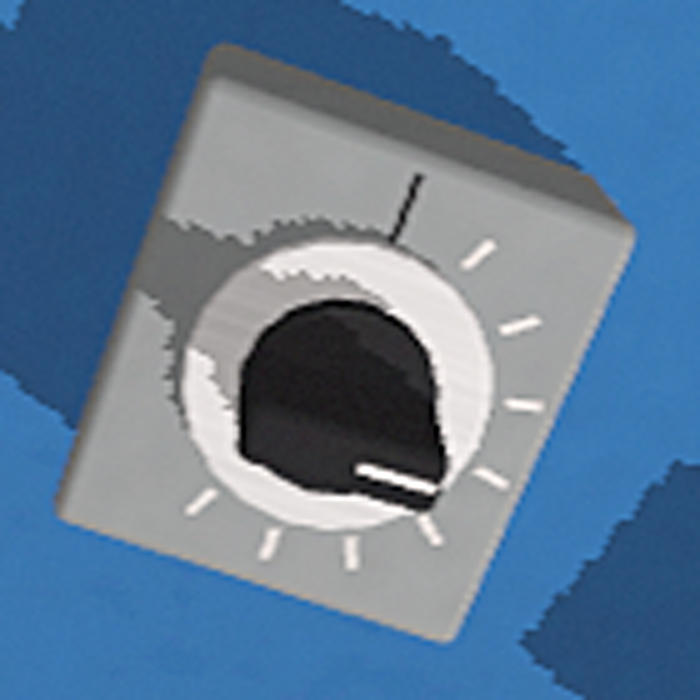

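```bash
python3 - <<'E'
from h import *
d=get_image("wrist")
q=lambda x,y,z:atz(d,200+x/5,130+y/5,z)
c=[q(*p,50) for p in[(210,78),(635,235),(450,640),(62,512)]]
print(np.round(c,1),np.mean(c,0))
for i,j in((0,1),(1,2),(2,3),(3,0)):
    e=c[j]-c[i]; print(np.hypot(*e[:2]),np.degrees(np.arctan2(e[1],e[0])))
print("alu",q(338,385,56))
a=q(358,470,91);b=q(435,490,91);e=b-a;print("line",a,b,np.degrees(np.arctan2(e[1],e[0])),np.hypot(*e[:2]))
t1=q(392,240,50);t2=q(420,175,50);print("tick",t1,t2,np.degrees(np.arctan2(*(t1-t2)[1::-1])))
ctr=np.mean(c,0); print((np.array(proj(d,[*ctr[:2],90]))-[200,130])*5)
E
```

```text
[[ 477.4 -317.3   50. ]
 [ 472.6 -220.8   50. ]
 [ 577.3 -215.1   50. ]
 [ 582.3 -310.4   50. ]] [ 527.39662809 -265.90212013   50.        ]
96.56369147011357 92.8475362102085
104.8231302503051 3.104464193217165
95.38360637317733 -87.01933311845195
105.05667075327628 -176.25233586105466
alu [ 527.13403452 -266.39449153   56.        ]
line [ 530.13205464 -262.10660579   91.        ] [ 528.05507329 -246.34434394   91.        ] 97.50657508471329 15.898514084238364
tick [ 494.18323782 -268.14445969   50.        ] [ 478.88402406 -268.6428667    50.        ] 1.865881676739704
[345.85575688 449.21907447]
```

```bash
python3 - <<'E'
from h import *
shift([527.3,-266,175])
E
```

```text
t 1.43 pos [ 495.6 -293.8  231.2] yaw_z 113.18 xax [-0.  0. -1.] F [ 0.  -0.3  0.1] T [-0.013  0.007 -0.031] w 85.6 j [-0.254  0.302 -0.115 -0.    -1.154 -0.912]
tool shift [ 56.2 -40.1  13.1]
```

Request:
apply_moves(
  targets="10 -8 3 -7.1 -1;20 -16 5 -14.2 -1;30 -24 8 -21.3 -1;40 -32 10 -28.4 -1;50 -40 13 -35.5 -1;56 -40 13 -42.6 -1;56 -40 13 -49.7 -1;56 -40 13 -56.8 -1;56 -40 13 -63.9 -1;56 -40 13 -71 -1",
)

```text
clock: 2.27
position: [525.6, -268.6, 175.3]
ee_rot: [-0.706, -0.026, 0.707, -0.026]
contact_force: [-0.3, 0.1, -0.2]
gripper_width: 85.2
```

```bash
python3 - <<'E'
from h import *
get_image("wrist");get_image("wrist");st();d=get_image("wrist"); cv2.imwrite("pics/w2.png",cv2.resize(d["img"][:,:,::-1],None,fx=1.5,fy=1.5))
E
```

```text
t 2.37 pos [ 525.7 -268.5  175.4] yaw_z -176.1 xax [-0. -0. -1.] F [-0.3 -0.3 -0.4] T [-0.011  0.01  -0.013] w 85.6 j [-0.198  0.371 -0.161  0.    -1.039  0.266]
```

View pics/w2.png

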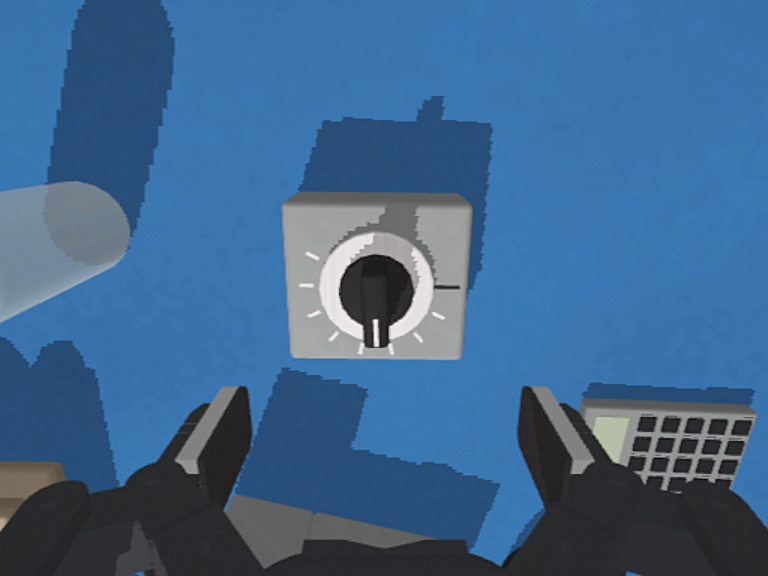

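```bash
python3 - <<'E'
from h import *
d=get_image("wrist")
crop(d,180,120,320,245,5,"w2c.png")
E
```

```text
(no output)
```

View pics/w2c.png

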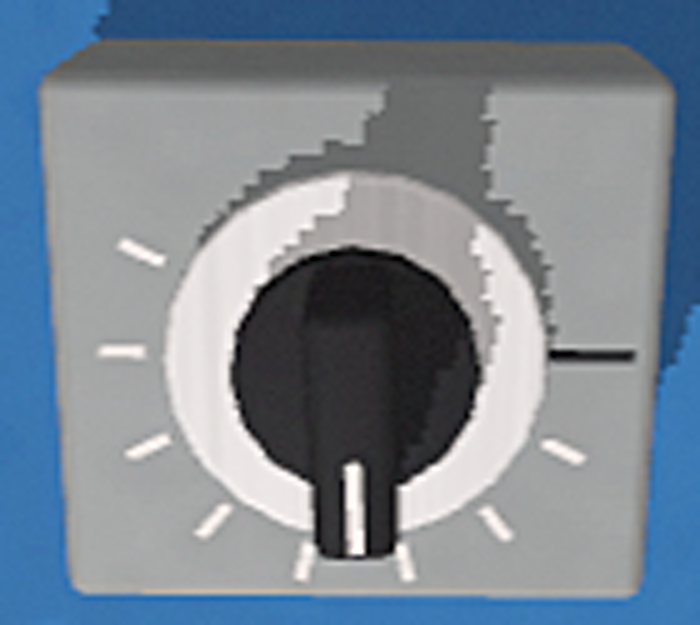

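```bash
python3 - <<'E'
from h import *
d=get_image("wrist");st()
q=lambda x,y,z:atz(d,180+x/5,120+y/5,z)
c=[q(*p,50) for p in[(42,88),(674,90),(640,595),(75,592)]]
print(np.round(c,1),np.mean(c,0))
for i,j in((0,1),(1,2),(2,3),(3,0)):
    e=c[j]-c[i]; print(np.hypot(*e[:2]),np.degrees(np.arctan2(e[1],e[0])))
print("alu",q(356,353,56),q(550,353,56)-q(163,353,56))
for z in(87,91,95):
    a=q(345,322,z);b=q(356,555,z);e=b-a;print(z,"bar",a,b,(a+b)/2,np.degrees(np.arctan2(e[1],e[0])),np.hypot(*e[:2]))
t1=q(550,354,50);t2=q(633,355,50);print("tick",np.degrees(np.arctan2(*(t1-t2)[1::-1])))
E
```

```text
t 2.52 pos [ 526.1 -268.   175.4] yaw_z -176.19 xax [-0. -0. -1.] F [-0.4  0.1 -0.6] T [-0.018 -0.023  0.002] w 85.3 j [-0.197  0.371 -0.161  0.    -1.039  0.264]
[[ 585.9 -308.6   50. ]
 [ 478.7 -315.3   50. ]
 [ 473.  -220.    50. ]
 [ 580.1 -213.7   50. ]] [ 529.4164058  -264.36979453   50.        ]
107.45828750795981 -176.42544676512742
95.39963898276203 93.37797767976058
107.22687851055734 3.3970609048721476
95.06695572365663 -86.48293218030544
alu [ 529.81513296 -266.7066073    56.        ] [-67.88952564  -4.4436913    0.        ]
87 bar [ 532.00382837 -281.74673004   87.        ] [ 527.92002495 -242.45184532   87.        ] [ 529.96192666 -262.09928768   87.        ] 95.93328391751187 39.50652370217753
91 bar [ 531.99437326 -282.97018141   91.        ] [ 527.98124136 -244.35530727   91.        ] [ 529.98780731 -263.66274434   91.        ] 95.93328391751186 38.82285065387777
95 bar [ 531.98491814 -284.19363279   95.        ] [ 528.04245777 -246.25876921   95.        ] [ 530.01368796 -265.226201     95.        ] 95.93328391751182 38.13917760557798
tick 3.019042950533193
```

```bash
python3 - <<'E'
from h import *
shift([529.6,-265.5,67])
E
```

```text
t 2.52 pos [ 526.1 -268.   175.4] yaw_z -176.19 xax [-0. -0. -1.] F [-0.4  0.1 -0.6] T [-0.018 -0.023  0.002] w 85.3 j [-0.197  0.371 -0.161  0.    -1.039  0.264]
tool shift [108.4  -2.3  -3.7]
```

Request:
apply_moves(
  targets="30 -2.3 -3.7 -2 -1;60 -2.3 -3.7 -2 -1;85 -2.3 -3.7 -2 -1;100 -2.3 -3.7 -2 -1;108 -2.3 -3.7 -2 -1;108 -2.3 -3.7 -2 -1;108 -2.3 -3.7 -2 0",
)

```text
clock: 3.1
position: [530.5, -265.2, 67.8]
ee_rot: [0.706, 0.037, -0.706, 0.037]
contact_force: [0.2, 0.5, -0.6]
gripper_width: 75.6
```

```bash
python3 - <<'E'
from h import *
st();d=get_image("wrist"); cv2.imwrite("pics/w3.png",cv2.resize(d["img"][:,:,::-1],None,fx=1.5,fy=1.5))
d=get_image("side");crop(d,250,110,370,200,6,"s3.png")
E
```

```text
t 3.1 pos [ 530.5 -265.2   67.8] yaw_z -174.01 xax [ 0.001 -0.001 -1.   ] F [ 0.2  0.5 -0.6] T [-0.015 -0.068 -0.014] w 75.6 j [-0.19   0.493 -0.275  0.001 -0.803  0.295]
```

View pics/w3.png

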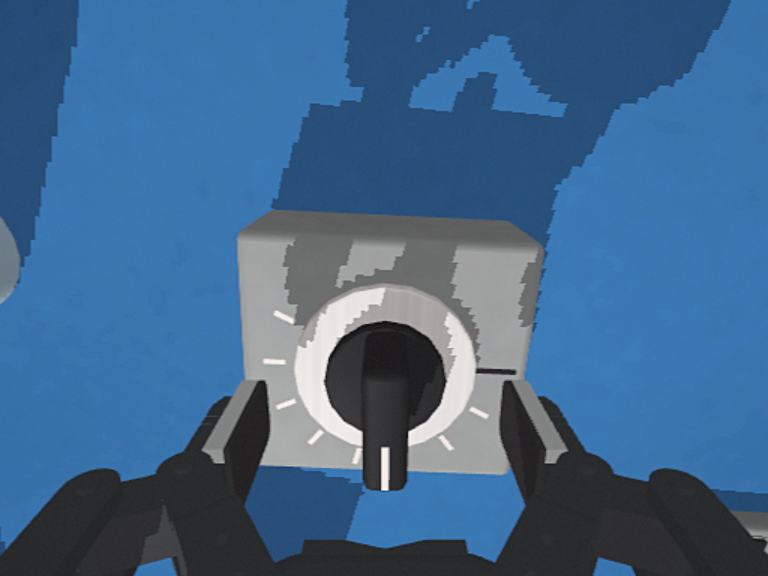

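View pics/s3.png

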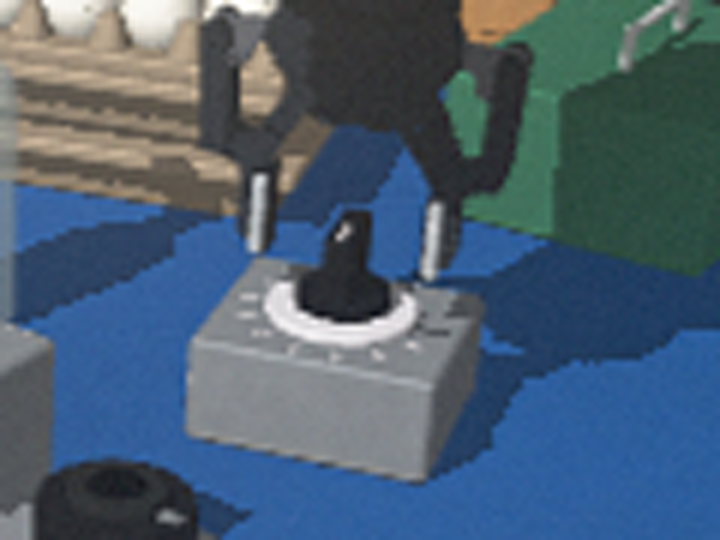

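Request:
apply_moves(
  targets="0 0 0 0 1;0 0 0 0 1;0 0 0 0 1;0 0 0 0 1;0 0 0 0 1;0 0 0 0 1;0 0 0 0 1;0 0 0 0 1",
)

```text
clock: 3.87
position: [530.3, -264.9, 68.1]
ee_rot: [0.706, 0.037, -0.706, 0.037]
contact_force: [-0.1, 0.1, 5.3]
gripper_width: 12.8
```

```bash
python3 - <<'E'
from h import *
st()
E
```

```text
t 3.87 pos [ 530.3 -264.9   68.1] yaw_z -173.96 xax [ 0.001 -0.    -1.   ] F [-0.1  0.1  5.3] T [0.352 0.35  0.038] w 12.8 j [-0.19   0.492 -0.275  0.    -0.803  0.295]
```

Request:
apply_moves(
  targets="0 0 0 -7 1;0 0 0 -14 1;0 0 0 -21 1;0 0 0 -28 1;0 0 0 -35 1;0 0 0 -42 1;0 0 0 -49 1;0 0 0 -56 1;0 0 0 -63 1;0 0 0 -70 1",
)

```text
clock: 4.7
position: [530.4, -264.8, 68.1]
ee_rot: [0.556, 0.437, -0.556, 0.437]
contact_force: [0.0, 1.2, 5.8]
gripper_width: 12.9
```

```bash
python3 - <<'E'
from h import *
st()
E
```

```text
t 4.7 pos [ 530.4 -264.8   68.1] yaw_z -103.63 xax [ 0.001 -0.    -1.   ] F [0.  1.2 5.8] T [ 0.535  0.372 -0.016] w 12.9 j [-0.19   0.492 -0.275  0.    -0.803  1.523]
```

Free so far, torque low. Continue slowly to the stop.

Request:
apply_moves(
  targets="0 0 0 -4 1;0 0 0 -8 1;0 0 0 -11 1;0 0 0 -13 1;0 0 0 -15 1;0 0 0 -15 1",
)

```text
clock: 5.2
position: [530.4, -264.8, 68.1]
ee_rot: [0.495, 0.505, -0.495, 0.505]
contact_force: [-0.3, 0.7, 6.1]
gripper_width: 13.0
```

```bash
python3 - <<'E'
from h import *
st()
E
```

```text
t 5.2 pos [ 530.4 -264.8   68.1] yaw_z -88.89 xax [ 0.001 -0.    -1.   ] F [-0.3  0.7  6.1] T [0.526 0.319 0.064] w 13.0 j [-0.19   0.492 -0.275  0.    -0.803  1.78 ]
```

Request:
apply_moves(
  targets="0 0 0 -1 1;0 0 0 -2 1;0 0 0 -2 1",
)

```text
clock: 5.45
position: [530.4, -264.8, 68.1]
ee_rot: [0.487, 0.513, -0.486, 0.514]
contact_force: [-1.0, 1.6, 5.3]
gripper_width: 13.2
```

```bash
python3 - <<'E'
from h import *
st()
E
```

```text
t 5.45 pos [ 530.4 -264.8   68.1] yaw_z -86.92 xax [ 0.001 -0.    -1.   ] F [-1.   1.6  5.3] T [0.576 0.341 0.053] w 13.2 j [-0.19   0.492 -0.275  0.    -0.803  1.814]
```

Request:
apply_moves(
  targets="0 0 0 -1 1;0 0 0 -2 1;0 0 0 -2 1",
)

```text
clock: 5.7
position: [530.4, -264.7, 68.1]
ee_rot: [0.479, 0.52, -0.478, 0.521]
contact_force: [-0.1, 1.5, 6.2]
gripper_width: 12.8
```

```bash
python3 - <<'E'
from h import *
st()
d=get_image("wrist"); crop(d,130,130,390,330,3,"w4.png")
E
```

```text
t 5.7 pos [ 530.4 -264.7   68.1] yaw_z -85.19 xax [ 0.002  0.    -1.   ] F [-0.1  1.5  6.2] T [ 0.468  0.241 -0.999] w 12.8 j [-1.900e-01  4.920e-01 -2.750e-01 -1.000e-03 -8.030e-01  1.846e+00]
```

View pics/w4.png

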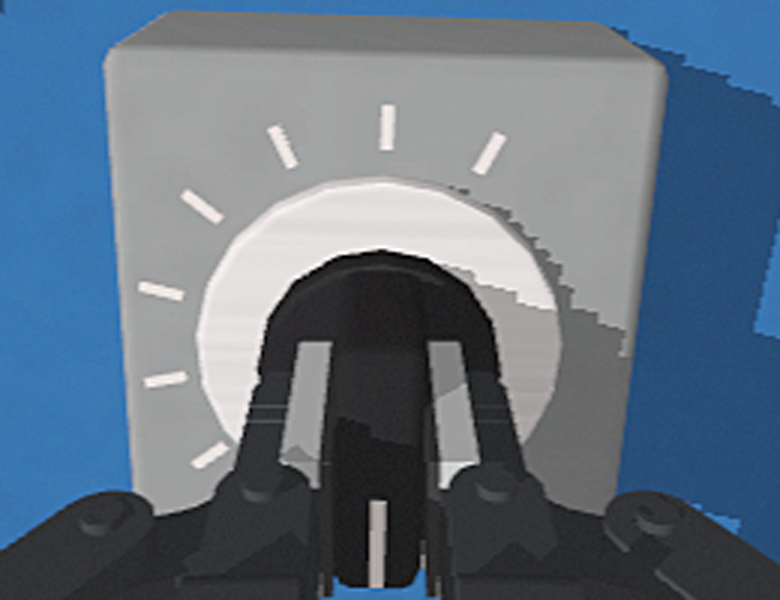

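Request:
apply_moves(
  targets="0 0 0 0 -1;0 0 0 0 -1;0 0 0 0 -1;0 0 0 0 -1;0 0 0 0 -1;-30 0 0 0 -1;-70 0 0 0 -1;-110 0 0 0 -1;-120 0 0 0 -1",
)

```text
clock: 6.5
position: [533.3, -266.2, 194.6]
ee_rot: [0.479, 0.518, -0.476, 0.526]
contact_force: [0.8, 0.3, 0.3]
gripper_width: 85.3
```

```bash
python3 - <<'E'
from h import *
get_image("wrist");st()
d=get_image("wrist"); crop(d,130,80,390,280,3,"w5.png")
E
```

```text
t 6.55 pos [ 533.3 -266.   194.2] yaw_z -84.91 xax [ 0.012 -0.004 -1.   ] F [-0.2 -0.1  2. ] T [-0.044 -0.018  0.047] w 85.4 j [-0.19   0.358 -0.131  0.002 -1.069  1.849]
```

View pics/w5.png

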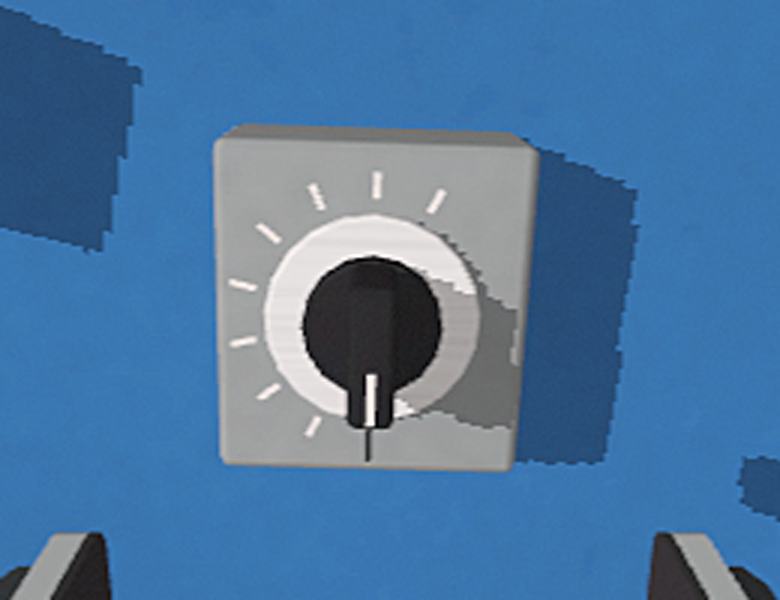

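```bash
python3 - <<'E'
from h import *
shift([508.5,42,190])
E
```

```text
t 6.6 pos [ 531.9 -265.4  191.2] yaw_z -84.95 xax [ 0.008 -0.002 -1.   ] F [-1.1 -0.7  0.1] T [ 0.014  0.024 -0.002] w 85.5 j [-1.900e-01  3.600e-01 -1.350e-01  1.000e-03 -1.067e+00  1.849e+00]
tool shift [   0.4    3.7 -308.2]
```

Request:
apply_moves(
  targets="0 0 -35 0 -1;0 0 -74 0 -1;0 1 -113 0 -1;0 2 -152 0 -1;0 3 -191 0 -1;0 3 -230 0 -1;0 4 -265 0 -1;0 4 -290 0 -1;0 4 -303 0 -1;0 4 -308 0 -1",
)

```text
clock: 7.43
position: [506.2, 44.2, 186.2]
ee_rot: [0.476, 0.523, -0.477, 0.522]
contact_force: [0.1, -0.7, -0.4]
gripper_width: 85.3
```

```bash
python3 - <<'E'
from h import *
get_image("wrist");get_image("wrist");st()
d=get_image("wrist"); cv2.imwrite("pics/w6.png",d["img"][:,:,::-1]); crop(d,180,110,340,250,5,"w6c.png")
E
```

```text
t 7.53 pos [506.6  42.8 186.4] yaw_z -84.89 xax [-0.002 -0.001 -1.   ] F [-0.4  0.6  0.9] T [-0.036 -0.031 -0.019] w 85.2 j [ 0.404  0.228 -0.34  -0.    -1.005  1.256]
```

View pics/w6.png

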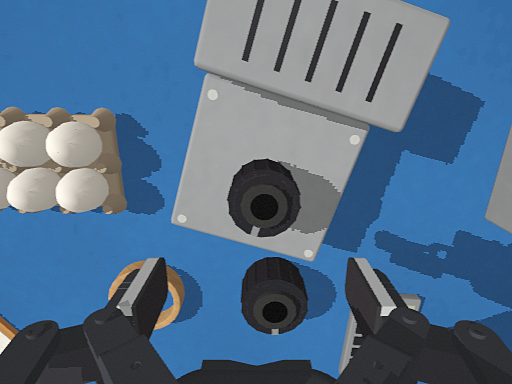

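View pics/w6c.png

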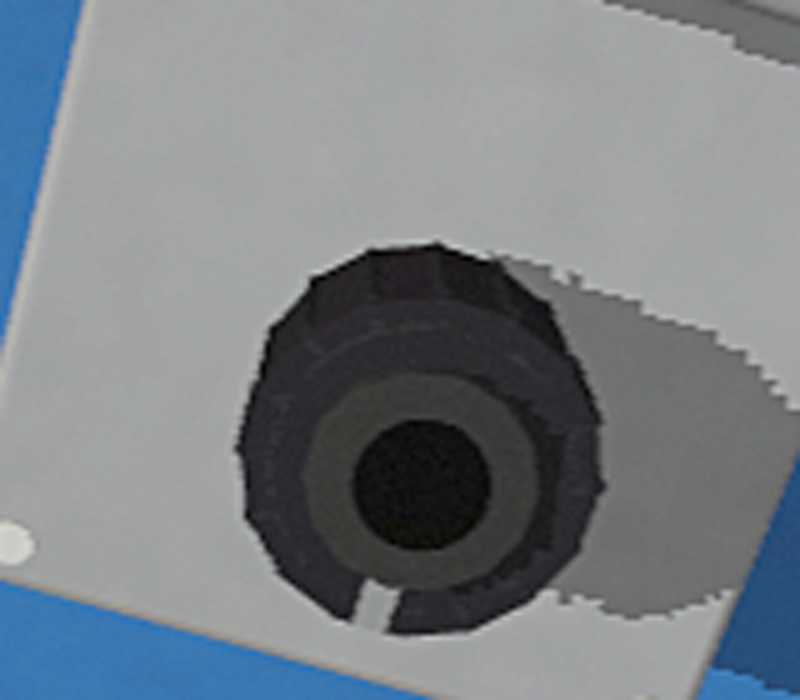

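```bash
python3 - <<'E'
from h import *
d=get_image("wrist");st();print(d["world_from_camera"].round(2)[:3,3])
q=lambda x,y,z:atz(d,180+x/5,110+y/5,z)
print("ring",q(421,481,121),np.linalg.norm(q(540,481,121)-q(303,481,121)),"rim",q(421,466,116),q(606,466,116)-q(236,466,116))
m=q(375,607,116);c=q(421,481,121);print(m,np.hypot(*(m-c)[:2]),np.degrees(np.arctan2(*(m-c)[1::-1])))
D=[atz(d,*p,70) for p in[(172,222),(312,262)]];e=D[0]-D[1];print(D,np.hypot(*e[:2]),np.degrees(np.arctan2(e[1],e[0])))
S=[atz(d,*p,70) for p in[(212,95),(354,140),(182,219),(308,254)]];print("screws",np.round(S,1),np.mean(S,0))
shift([*c[:2],82])
E
```

```text
t 7.63 pos [506.8  41.6 186.7] yaw_z -85.02 xax [-0.001 -0.001 -1.   ] F [ 0.5 -0.1  0.3] T [0.018 0.013 0.049] w 86.0 j [ 0.402  0.227 -0.34  -0.    -1.005  1.256]
[590.43  48.95 329.18]
ring [511.04308172  36.10533771 121.        ] 33.690173784571336 rim [511.45638701  36.02131631 116.        ] [  4.71336246 -53.47236676   0.        ]
[488.41105125  40.71315711 116.        ] 23.096337432407168 168.4920246974871
[array([469.12950452, 114.22037922,  70.        ]), array([439.41265605, -17.41343557,  70.        ])] 134.94647930589755 77.27850867033521
screws [[581.3  82.9  70. ]
 [556.2 -35.1  70. ]
 [472.9 105.3  70. ]
 [447.6 -12.4  70. ]] [514.4863169   35.15830778  70.        ]
t 7.63 pos [506.8  41.6 186.7] yaw_z -85.02 xax [-0.001 -0.001 -1.   ] F [ 0.5 -0.1  0.3] T [0.018 0.013 0.049] w 86.0 j [ 0.402  0.227 -0.34  -0.    -1.005  1.256]
tool shift [104.7   3.9   5.8]
```

Request:
apply_moves(
  targets="30 4 6 0 -1;60 4 6 0 -1;85 4 6 0 -1;100 4 6 0 -1;107 4 6 0 -1;107 4 6 0 -1;107 4 6 0 -0.2;107 4 6 0 -0.2",
)

```text
clock: 8.3
position: [512.6, 36.6, 81.5]
ee_rot: [0.478, 0.521, -0.477, 0.522]
contact_force: [0.1, 0.6, -0.3]
gripper_width: 64.2
```

```bash
python3 - <<'E'
from h import *
st();d=get_image("wrist"); cv2.imwrite("pics/w7.png",cv2.resize(d["img"][:,:,::-1],None,fx=1.5,fy=1.5))
E
```

```text
t 8.3 pos [512.6  36.6  81.5] yaw_z -85.0 xax [ 0.002  0.001 -1.   ] F [ 0.1  0.6 -0.3] T [0.043 0.062 0.013] w 64.2 j [ 0.388  0.364 -0.46   0.    -0.745  1.27 ]
```

View pics/w7.png

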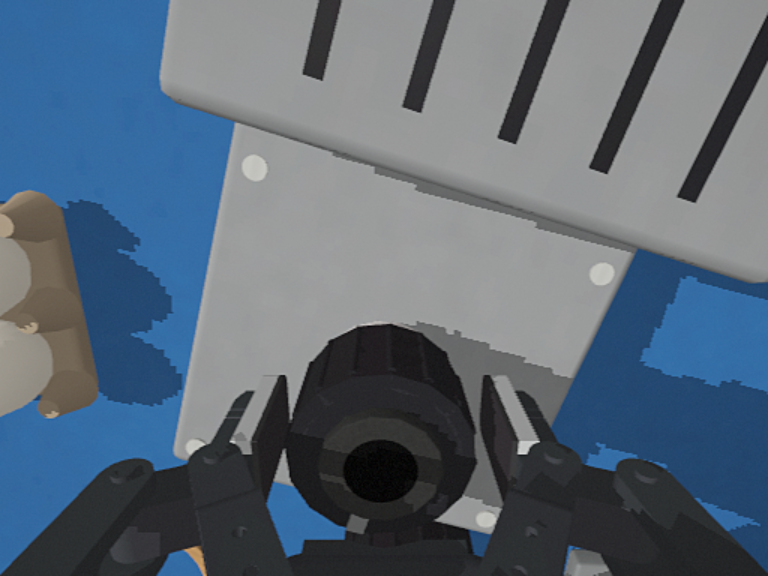

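Request:
apply_moves(
  targets="0 0 0 0 1;0 0 0 0 1;0 0 0 0 1;0 0 0 0 1;0 0 0 0 1",
)

```text
clock: 8.77
position: [512.7, 37.0, 82.0]
ee_rot: [0.478, 0.521, -0.476, 0.522]
contact_force: [-0.7, -0.4, 6.4]
gripper_width: 51.3
```

```bash
python3 - <<'E'
from h import *
st()
E
```

```text
t 8.77 pos [512.7  37.   82. ] yaw_z -84.93 xax [ 0.003  0.001 -1.   ] F [-0.7 -0.4  6.4] T [-0.148  0.136 -0.016] w 51.3 j [ 3.88e-01  3.63e-01 -4.60e-01  1.00e-03 -7.45e-01  1.27e+00]
```

Gripped at 51.3 mm. Try counterclockwise (negative spin), in small steps.

Request:
apply_moves(
  targets="0 0 0 -2 1;0 0 0 -4 1;0 0 0 -6 1;0 0 0 -8 1",
)

```text
clock: 9.1
position: [513.7, 37.5, 82.0]
ee_rot: [0.441, 0.553, -0.438, 0.555]
contact_force: [1.6, 1.2, 4.6]
gripper_width: 51.3
```

```bash
python3 - <<'E'
from h import *
st()
E
```

```text
t 9.1 pos [513.7  37.5  82. ] yaw_z -76.83 xax [ 0.005  0.002 -1.   ] F [1.6 1.2 4.6] T [ 0.222 -0.338 -0.067] w 51.3 j [ 3.890e-01  3.630e-01 -4.590e-01  1.000e-03 -7.430e-01  1.411e+00]
```

Request:
apply_moves(
  targets="0 0 0 -1.5 1;0 0 0 -3 1;0 0 0 -4 1",
)

```text
clock: 9.35
position: [513.9, 37.7, 82.0]
ee_rot: [0.422, 0.568, -0.418, 0.57]
contact_force: [2.6, 1.9, 5.1]
gripper_width: 51.1
```

```bash
python3 - <<'E'
from h import *
st()
E
```

```text
t 9.35 pos [513.9  37.7  82. ] yaw_z -72.86 xax [ 0.006  0.002 -1.   ] F [2.6 1.9 5.1] T [ 0.45  -0.446 -0.045] w 51.1 j [ 3.89e-01  3.63e-01 -4.59e-01  1.00e-03 -7.43e-01  1.48e+00]
```

Request:
apply_moves(
  targets="0 0 0 -1.5 1;0 0 0 -3 1;0 0 0 -4.5 1;0 0 0 -6 1",
)

```text
clock: 9.68
position: [513.9, 38.0, 82.0]
ee_rot: [0.391, 0.589, -0.388, 0.591]
contact_force: [2.7, 3.3, 6.8]
gripper_width: 51.3
```

```bash
python3 - <<'E'
from h import *
st();d=get_image("wrist"); cv2.imwrite("pics/w8.png",cv2.resize(d["img"][:,:,::-1],None,fx=1.5,fy=1.5))
E
```

```text
t 9.68 pos [513.9  38.   82. ] yaw_z -66.86 xax [ 0.006  0.002 -1.   ] F [2.7 3.3 6.8] T [ 0.891 -0.207 -0.08 ] w 51.3 j [ 0.389  0.363 -0.458  0.    -0.743  1.585]
```

View pics/w8.png

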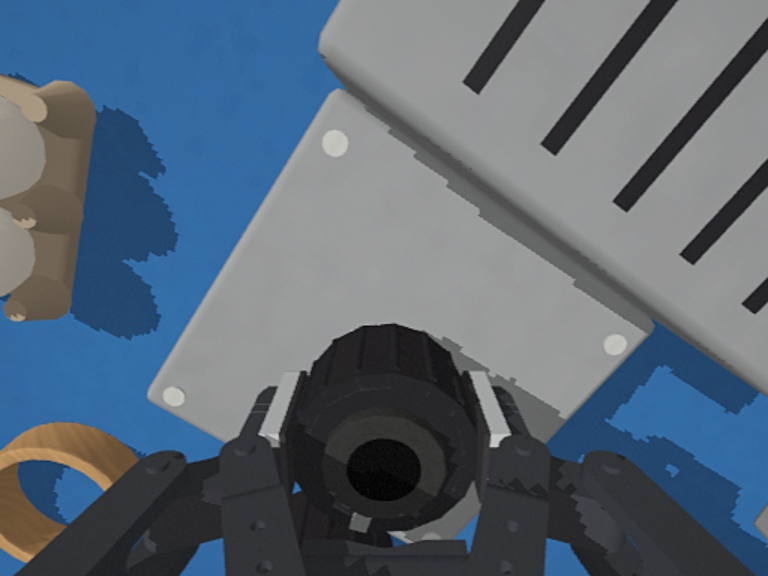

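Request:
apply_moves(
  targets="0 1 -1 -3 1;0 2 -1 -8 1;0 2 -1 -13 1;0 2 -1 -18 1;0 2 -1 -23 1;0 2 -1 -28 1;0 2 -1 -33 1;0 2 -1 -36 1;0 2 -1 -38 1;0 2 -1 -40 1",
)

```text
clock: 10.57
position: [513.1, 39.5, 82.0]
ee_rot: [0.165, 0.687, -0.164, 0.688]
contact_force: [-4.3, 5.0, 10.9]
gripper_width: 51.1
```

```bash
python3 - <<'E'
from h import *
st();d=get_image("wrist"); cv2.imwrite("pics/w9.png",cv2.resize(d["img"][:,:,::-1],None,fx=1.5,fy=1.5))
E
```

```text
t 10.57 pos [513.1  39.5  82. ] yaw_z -26.88 xax [ 0.001  0.002 -1.   ] F [-4.3  5.  10.9] T [ 1.554  1.358 -0.219] w 51.1 j [ 3.920e-01  3.640e-01 -4.560e-01 -1.000e-03 -7.490e-01  2.281e+00]
```

View pics/w9.png

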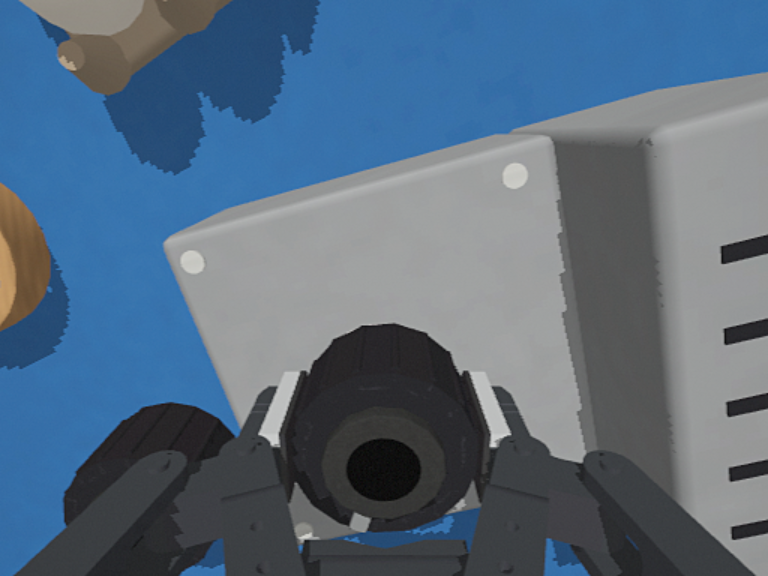

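Request:
apply_moves(
  targets="0 1 -1 -2 1;0 1 -2 -4 1;0 1 -2 -6 1;0 1 -2 -8 1;0 1 -2 -9.5 1;0 1 -2 -9.5 1;0 1 -2 -9.5 1",
)

```text
clock: 11.2
position: [512.2, 40.5, 81.9]
ee_rot: [0.107, 0.698, -0.107, 0.699]
contact_force: [-2.3, 1.4, 10.0]
gripper_width: 51.3
```

```bash
python3 - <<'E'
from h import *
st()
E
```

```text
t 11.2 pos [512.2  40.5  81.9] yaw_z -17.44 xax [ 0.002  0.    -1.   ] F [-2.3  1.4 10. ] T [ 0.219  0.632 -0.083] w 51.3 j [ 3.950e-01  3.630e-01 -4.590e-01  1.000e-03 -7.470e-01  2.442e+00]
```

Request:
apply_moves(
  targets="-1 0 0 0 1;-2.5 0 0 0 1;-4 0 0 0 1;-4 0 0 0 1",
)

```text
clock: 11.53
position: [511.3, 40.1, 84.2]
ee_rot: [0.107, 0.699, -0.108, 0.699]
contact_force: [0.5, -0.5, 0.1]
gripper_width: 51.0
```

```bash
python3 - <<'E'
from h import *
st();d=get_image("side"); crop(d,180,110,340,250,5,"s9.png")
E
```

```text
t 11.53 pos [511.3  40.1  84.2] yaw_z -17.49 xax [-0.001 -0.    -1.   ] F [ 0.5 -0.5  0.1] T [ 0.034 -0.029 -0.037] w 51.0 j [ 0.395  0.36  -0.457 -0.    -0.755  2.442]
```

View pics/s9.png

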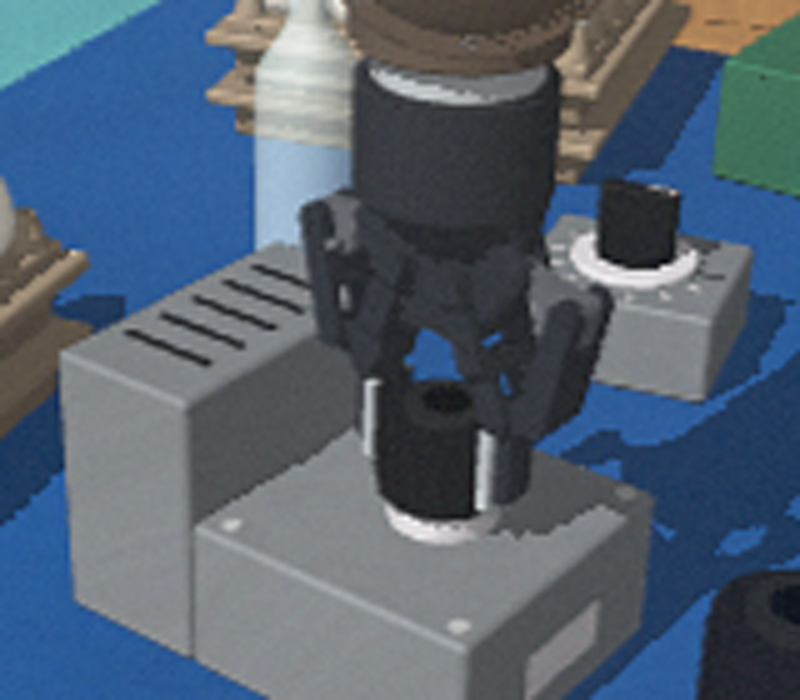

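Request:
apply_moves(
  targets="-3 0 0 0 1;-6 0 0 0 1;-9 0 0 0 1;-9 0 0 0 1",
)

```text
clock: 11.92
position: [512.2, 40.4, 94.0]
ee_rot: [0.108, 0.698, -0.107, 0.699]
contact_force: [0.7, 1.1, -0.3]
gripper_width: 51.2
```

```bash
python3 - <<'E'
from h import *
st();d=get_image("side"); crop(d,180,110,340,250,5,"s10.png")
E
```

```text
t 11.92 pos [512.2  40.4  94. ] yaw_z -17.47 xax [ 0.001  0.    -1.   ] F [ 0.7  1.1 -0.3] T [-0.025  0.002 -0.027] w 51.2 j [ 0.395  0.346 -0.446  0.    -0.777  2.441]
```

View pics/s10.png

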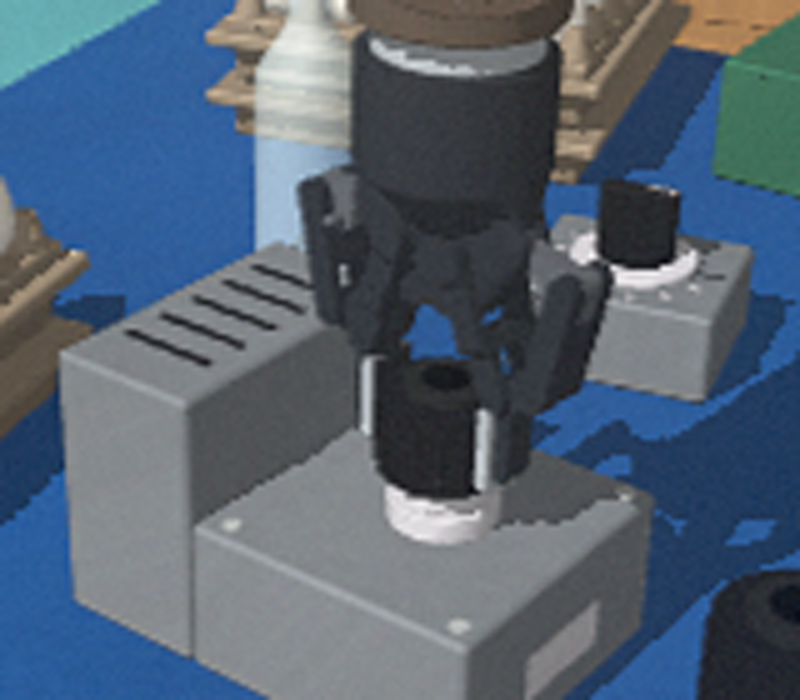

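Lifting free with the neck exposed. Go up to +100 mm (TCP about 182).

Request:
apply_moves(
  targets="-10 0 0 0 1;-22 0 0 0 1;-35 0 0 0 1;-48 0 0 0 1;-61 0 0 0 1;-72 0 0 0 1;-80 0 0 0 1;-86 0 0 0 1;-89 0 0 0 1;-89 0 0 0 1",
)

```text
clock: 12.8
position: [511.9, 40.3, 182.9]
ee_rot: [0.108, 0.699, -0.107, 0.699]
contact_force: [0.3, 0.5, 0.2]
gripper_width: 51.3
```

Request:
apply_moves(
  targets="0 0 0 0 1;0 0 0 0 1;0 0 0 0 1;0 0 0 0 1",
)

```text
clock: 13.13
position: [511.5, 40.1, 181.8]
ee_rot: [0.107, 0.699, -0.108, 0.699]
contact_force: [-0.6, 0.6, -1.0]
gripper_width: 51.1
```

```bash
python3 - <<'E'
from h import *
st();a=get_image("scene");d=get_image("side");crop(a,110,80,410,290,2,"f1.png"); crop(d,60,60,380,300,2,"f2.png");st()
E
```

```text
t 13.13 pos [511.5  40.1 181.8] yaw_z -17.48 xax [-0.001 -0.    -1.   ] F [-0.6  0.6 -1. ] T [-0.011  0.007 -0.005] w 51.1 j [ 0.395  0.24  -0.336 -0.    -0.996  2.441]
t 13.23 pos [511.6  40.2 182. ] yaw_z -17.48 xax [-0.001 -0.    -1.   ] F [-0.5 -1.  -0.9] T [0.034 0.009 0.005] w 51.2 j [ 0.395  0.24  -0.336 -0.    -0.996  2.441]
```

View pics/f1.png

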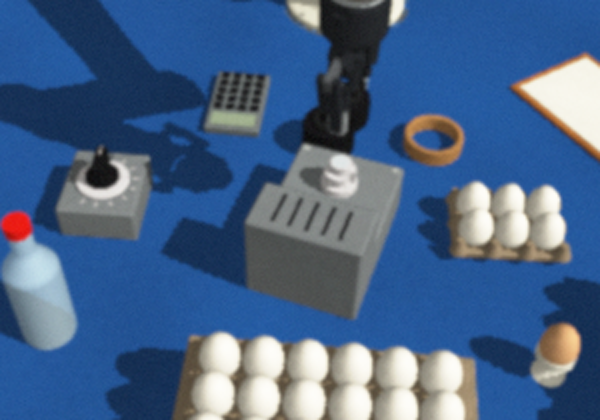

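View pics/f2.png

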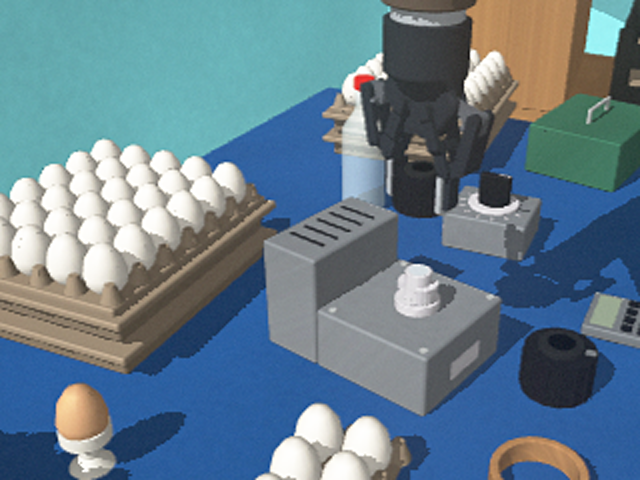

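```bash
python3 -c "
from bench import job;print(job.job_done())
from h import st;st()"
```

```text
the job is handed in; nothing more can be done
None
the job is handed in; nothing more can be done
```

I turned the dial back to zero, unscrewed the cap and lifted it off. I handed the job in at about 13 s on the robot's clock, with the gripper still holding the cap.

- **Dial:** I turned it counterclockwise until it hit the hard stop, where the wrist torque jumped to about 1 N m. After I let go, the wrist picture showed its white line on the long black tick.
- **Cap:** It turned counterclockwise past 0.25 rad without stopping, so the thread is right-handed. I turned it 67.5° (1.18 rad), and the pictures taken during the turn showed its mark turning with the gripper. It then lifted straight off with almost no force.
- **Final hold:** The tool was about 100 mm above its gripping height and pointing straight down, with the opening steady at 51 mm. The last pictures show the cap upright above the bare neck, and the nearby eggs, egg cup and bottle look undisturbed.

Two checks disagreed or showed extra load:
- **Camera positions:** The scene and side cameras placed the dial and cap 5–15 mm away from where the wrist camera did. I used the wrist camera, and both grasps came out well centred.
- **Force while unscrewing:** Because the cap was slightly off-centre in the grip, the force rose to about 13 N (11 N of it vertical), and the moment to about 2 N m. I eased it with small sideways shifts, and both fell to nearly zero once the cap was lifted.

After the hand-in I couldn't take another reading, so the last check is from just before it.

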